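# Sort sealed specimen canisters by weight and send the full ones to the microscope

## Task

The three sealed canisters look alike: lift each one by its knob to feel whether it is full (a steel disc inside, about 300 g) or empty (about 110 g), and set the full ones upright on the sliding carriage and the empty ones upright in the plain grey tray, without dropping them. When all three are sorted, push the carriage by its upright plate fully home against the stop, keeping the canisters upright, and let go. Leave the other things on the bench where they are.

Things in the scene. Friction and masses are not known exactly. Their poses are not given: they have to be found in the camera images.
- can1_knob (a point): middle of the black upright knob (22 mm across, 36 mm high) on the lid of sealed aluminium canister 1 of 3, standing to the robot's right at the start; z up the canister. It lies 62 mm above the canister's underside and 18 mm above the lid. Canister: body 58 mm across, 44 mm high, 80 mm high with the knob. All three look alike
- can2_knob (a point): middle of the black upright knob (22 mm across, 36 mm high) on the lid of sealed aluminium canister 2 of 3, standing in the middle at the start; z up the canister. It lies 62 mm above the canister's underside and 18 mm above the lid. Canister: body 58 mm across, 44 mm high, 80 mm high with the knob. All three look alike
- can3_knob (a point): middle of the black upright knob (22 mm across, 36 mm high) on the lid of sealed aluminium canister 3 of 3, standing to the robot's left at the start; z up the canister. It lies 62 mm above the canister's underside and 18 mm above the lid. Canister: body 58 mm across, 44 mm high, 80 mm high with the knob. All three look alike
- carriage_floor (a point): the floor of the carriage, an aluminium tray with 14 mm walls that runs on the slide: the middle of the inside floor (30 mm above the bench), inside 90 mm (x) by about 160 mm (y). y points along the slide towards its home stop, x across it, z up. It holds two canisters in a row along y, 42 mm either side of this point
- push_face (a point): the carriage's upright push plate, 76 mm wide (x) and 10 mm thick, across the carriage's -y end; its top is 112 mm above the bench. This point is on the middle of its outer (-y) face, 87 mm above the bench; axes as the carriage. Push it here towards +y; nothing stands on its outer side above 25 mm
- carriage (a joint): how far the carriage stands along the slide in m: 0 at the loading end, 0.104 fully home against the stop (+y); it starts between 0 and 0.02, its friction takes about 2.5 N to push, and it stays where it is left
- slide: the slide: dark steel bed 100 by 300 mm with two bright rails, fixed to the bench, with the home stop (a block 35 mm high with a brass button on it) at its +y end. Origin: middle of its underside; y towards the home stop (roughly to the robot's left)
- tray_floor (a point): the tray for empties: plain open grey plastic tray, fixed to the bench, 104 (x) by 175 (y) by 18 mm with 5 mm walls: the middle of the inside floor, 5 mm above the bench; inside 94 by 165 mm. It holds two canisters in a row along y, 42 mm either side of this point. The tray and the slide may be on either side
- tray: the same tray; origin in the middle of its underside
- can1: canister 1 itself; origin in the middle of its underside. Full (steel disc inside, loose by a few mm) it weighs 270 to 350 g, empty (only a plastic spacer inside) 105 to 115 g. One or two of the three are full; numbers and places do not tell which
- can2: canister 2 itself; origin in the middle of its underside. Full (steel disc inside, loose by a few mm) it weighs 270 to 350 g, empty (only a plastic spacer inside) 105 to 115 g. One or two of the three are full; numbers and places do not tell which
- can3: canister 3 itself; origin in the middle of its underside. Full (steel disc inside, loose by a few mm) it weighs 270 to 350 g, empty (only a plastic spacer inside) 105 to 115 g. One or two of the three are full; numbers and places do not tell which
- lens_cap: black lens cap, 36 mm across, 13 mm high, lying between two canisters; not part of the job
- objective: microscope objective, steel, 34 mm across, 40 mm high, standing between two canisters; not part of the job
- petri: glass dish, 90 mm across, 16 mm high, beyond the slide and tray; not part of the job
- screwdriver: screwdriver, 150 mm long, lying beyond the slide and tray; not part of the job
- brush: brush, 160 mm long, lying beyond the slide and tray; not part of the job
- slide_box: open white box with partitions, 60 by 100 by 30 mm, at the right edge of the work area; not part of the job
There are look-alikes about, which are no part of the job. What is shaped like the can2 but brown or purple is not meant.

How it is judged:
By the outcome, as a careful person would: the job done as asked, in the order asked, and still so for the second after the job is handed in, with the robot touching nothing.
It also fails if it takes over 70 s, if anything falls off the work surface, if the arm or the gripper's body presses on something with over 40 N, if the wrist force passes 120 N, or if a joint passes its speed limit or range.

## Robot

A 7-joint arm with a two-finger parallel gripper is mounted at the origin on the work surface. World frame = base frame: x ahead of the robot, y to its left, z up, the work surface at z = 0. Lengths are in m, angles in rad, forces in N, time in s.
With the tool pointing down it reaches from about 0.425 to 0.875 m from the base axis. Payload 8.4 kg.
Tool frame: the origin (TCP) lies at the very end of the fingers, on their centre line; the grasp point (between the pads) lies 19 mm behind it; z points along the fingers, x is the direction in which the jaws open and shut, and the axes are right-handed (so a half turn about z gives the same grasp; the last joint's range is limited). The gripper opens to 87 mm and grips with 3 to 60 N. Pads are 19 mm wide; open, the fingers measure 117 mm over their backs; the gripper's body (75 mm by 190 mm) begins 51 mm behind the grasp point.
Start: joints at [1.01, 0.333, 0.04, 1.465, -0.013, 1.343, -0.059], TCP at [0.29, -0.582, 0.223] pointing down, gripper open.
Joint ranges: [-2.58, 2.58], [-0.38, 2.09], [-1.3, 1.39], [0.25, 2.4], [-1.5, 4.64], [0.08, 2.09], [-2.65, 2.65]. Speed limits (rad/s): [2.22, 2.22, 2.79, 2.79, 3.14, 3.14, 3.14].

## Interface

Orientations are given as [roll, pitch, yaw] about the fixed x, y, z axes, in that order (R = Rz(yaw) Ry(pitch) Rx(roll)).
In Python, from workcell import monitor, get_image, ticket gives the robot as it stands.
- The arm moves only by the shell command python3 -m pendant 'ROWS'. ROWS is JSON, a list of rows, each a list of 3 entries, a list of its own where there are three numbers: the shift along the tool's x, y, z in units of 30 mm (1.0 is 30 mm), then the turn about the tool's z in units of 5 degrees (1.0 is 5 degrees), then the finger opening in mm, from 0 to 87. In form: [[[dx, dy, dz], spin, grip], ...]. A call has exactly 10 rows; each row shifts and turns the commanded pose from where the row before left it, along the tool's axes as they then stand; what a row does not reach is not made up. A row lasts 1/10 s, in which the tool goes at most 50 mm and 8.59 degrees, less where a joint would pass 70% of its speed; a pose out of reach is approached as far as the arm can. A call is refused whole if a number of a shift passes 1 or a number of a turn 1, either way. A call with a gripper value outside its range is refused whole. The fingers move at their own pace and stop on an object; the grip force is fixed at half the most. Time passes only in rows, so rows that do not move let the fingers close, or fill a call up. It gives the time, the measured TCP pose, the force and the opening at its end, in the units of the state.
- monitor.state(): the state, without advancing time (a new reading comes with each control period).
- get_image(name): name is "side" or "top"; returns a dict with "frame" (384x512x3 uint8, red, green, blue), "range_z" (384x512 float32, m along the optical axis (not along the pixel's ray), 0 where there is no reading), "fx", "fy", "cx", "cy" (pixels), "k1" (the pictures are not rectified: a ray, as slopes to the right and down, at radius r is drawn at 1 + k1 r^2 times it, then the intrinsics apply), "cam_to_world" (4x4, takes a point from camera to world coordinates). Camera axes: x right, y down, z forward; pixel columns grow to the right and rows downward; lengths in m; the calibration is good to about 2 mm. A picture is of the moment at which its call begins.
- ticket.finish_job(): hands the job in, once; it reports no verdict.
The state is a dict: "time_s": time; "joint_positions": joint angles; "qd": joint speeds; "joint_torque": joint torques, N m; "tool_pos": TCP position; "ee_rot": TCP orientation; "wrist_force": force on the tool from outside, world axes, zero at the start; "torque": the same for the moment, N m; "opening": finger opening in m.
Only numpy, scipy, OpenCV 4.12 (cv2) and the standard library are available. Lean on these libraries where they do the work, as an engineer would, in place of code of your own. Each camera call takes 0.05 s, during which the arm holds its last target. There are 200 camera calls.

## Working session

There is one attempt and no reset: what is moved stays moved. The work goes in short steps, Python scripts to look and compute and a shell command to move; the robot and the scene stay as the last step left them, time stands still between calls to the robot, and variables do not carry over. Pictures are saved under pics/ and viewed, about 8 in all and at most 12, crops included, and the job is handed in when it is done.

```bash
mkdir -p pics; ls
cat > h.py <<'E'
import numpy as np, cv2
from workcell import monitor, get_image, ticket
def cloud(im):
    K=np.array([[im['fx'],0,im['cx']],[0,im['fy'],im['cy']],[0,0,1]],float)
    h,w=im['range_z'].shape
    u,v=np.meshgrid(np.arange(w),np.arange(h))
    p=cv2.undistortPoints(np.stack([u,v],-1).reshape(-1,1,2).astype(np.float64),K,np.array([im['k1'],0,0,0,0.]))
    p=p.reshape(h,w,2); z=im['range_z']
    P=np.stack([p[...,0]*z,p[...,1]*z,z],-1)
    T=np.array(im['cam_to_world']); W=P@T[:3,:3].T+T[:3,3]
    W[z==0]=np.nan
    return W
E
python3 - <<'E'
from h import *
s=monitor.state(); print(s)
a=get_image('top'); b=get_image('side')
np.savez('i0.npz',t=a['frame'],s=b['frame'],tw=cloud(a),sw=cloud(b))
cv2.imwrite('pics/t0.png',a['frame'][...,::-1]); cv2.imwrite('pics/s0.png',b['frame'][...,::-1])
print(a['cam_to_world'],b['cam_to_world'],a['k1'],a['fx'])
E
```

```text
pics
{'time_s': 0.0, 'joint_positions': array([ 1.00983065,  0.33391359,  0.03986904,  1.46627183, -0.01335174,
        1.34327756, -0.05849427]), 'qd': array([ 5.42573079e-04, -7.50938573e-04, -5.01136342e-04, -2.85114903e-04,
       -1.87293611e-03,  1.12040301e-05, -1.34434889e-03]), 'joint_torque': array([ 7.15799306e-04, -6.56361151e+01,  1.33520935e+00, -4.03798807e+01,
       -5.99001953e-02,  4.50398843e-02,  1.85461804e-04]), 'tool_pos': array([ 0.28934933, -0.58152979,  0.22165721]), 'ee_rot': array([ 3.14143805e+00,  1.59803219e-03, -1.10902685e+00]), 'wrist_force': array([-0.12961147,  0.02149372, -0.04765213]), 'torque': array([-0.00870116,  0.00663944, -0.02140451]), 'opening': 0.08718923011576582}
[[ 0.02800493 -0.98084486  0.19276692  0.30038447]
 [-0.99944269 -0.02397004  0.02323238 -0.08651242]
 [-0.01816673 -0.19331011 -0.98096951  1.27551973]
 [ 0.          0.          0.          1.        ]] [[-0.8444625  -0.26045502  0.46802379  0.06631978]
 [-0.5350447   0.45050351 -0.71468437  0.66929056]
 [-0.02470322 -0.8539378  -0.5197884   0.60355997]
 [ 0.          0.          0.          1.        ]] -0.09572873974520987 414.6049697751583
```

View pics/t0.png

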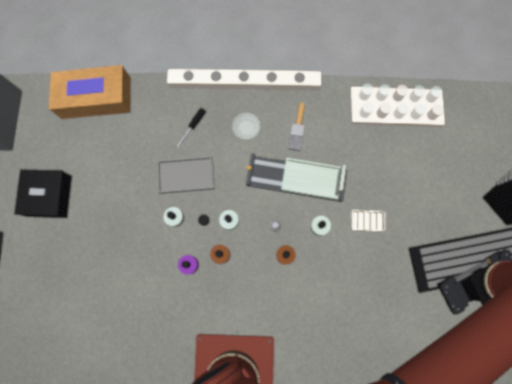

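View pics/s0.png

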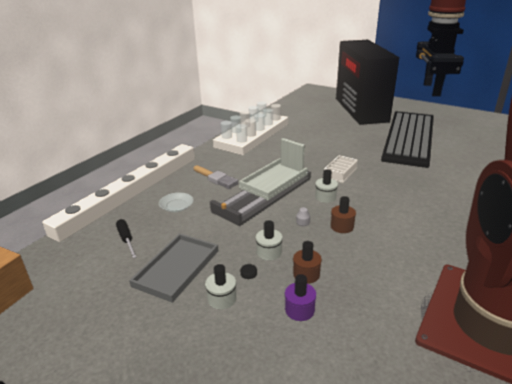

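Both views show three silver canisters in the top picture at (321,225), (229,219) and (173,216). The brown and purple ones are look-alikes. The tray is at (187,175), and the carriage is at (313,178) with its push plate on the right at (342,183). The home stop is at (250,168).

Run:
```python
from h import *
d=np.load('i0.npz'); t,W=d['t'],d['tw']; S=d['sw']
for n,(u,v) in dict(can1=(321,225),can2=(229,219),can3=(173,216)).items():
    w=W[v-14:v+15,u-14:u+15].reshape(-1,3)
    k=w[w[:,2]>.068]; b=w[(w[:,2]>.035)&(w[:,2]<.055)]
    c,r=cv2.minEnclosingCircle(b[:,:2].astype(np.float32))
    print(n,'knob',k.mean(0).round(4),len(k),'lid',b.mean(0).round(4),'circ',np.round(c,4),round(r,4))
    V=S.reshape(-1,3); m=np.hypot(*(V[:,:2]-np.array(c)).T)<.03; q=V[m&(V[:,2]>.062)]; print('  side knob',q.mean(0).round(4),len(q),q[:,2].max().round(4))
def rect(P,n):
    r=cv2.minAreaRect(P[:,:2].astype(np.float32)); print(n,np.round(r[0],4),np.round(r[1],4),round(r[2],2),np.median(P[:,2]).round(4),len(P))
w=W[150:210,240:352].reshape(-1,3)
rect(w[w[:,2]>.009],'slide all')
rect(w[(w[:,2]>.07)],'plate')
f=W[155:200,280:345].reshape(-1,3); rect(f[(f[:,2]>.024)&(f[:,2]<.05)],'carriage')
w=W[150:200,152:222].reshape(-1,3); rect(w[w[:,2]>.011],'tray')
w=S.reshape(-1,3); c=w[(w[:,2]>.08)&(w[:,2]<.13)&(abs(w[:,0]-.5)<.15)&(w[:,1]>-.45)&(w[:,1]<-.2)]; rect(c,'plate side')
```

```text
can1 knob [ 0.4448 -0.245   0.0793] 48 lid [ 0.4442 -0.2445  0.0441] circ [ 0.4453 -0.2461] 0.0291
  side knob [ 0.4441 -0.242   0.0746] 78 0.0824
can2 knob [0.4551 0.0273 0.0794] 45 lid [0.4551 0.0272 0.0445] circ [0.4561 0.028 ] 0.029
  side knob [0.4544 0.0331 0.0748] 120 0.083
can3 knob [0.4602 0.1974 0.0788] 49 lid [0.4592 0.1961 0.044 ] circ [0.4605 0.1982] 0.0291
  side knob [0.4587 0.2023 0.0753] 154 0.0824
slide all [ 0.6022 -0.1671] [0.1677 0.3241] 2.51 0.0294 2982
plate [ 0.5765 -0.2996] [0.0104 0.0758] 81.98 0.1096 144
carriage [ 0.5887 -0.2225] [0.2046 0.1023] 81.74 0.0307 1815
tray [0.5989 0.1753] [0.1068 0.1773] 6.07 0.0175 364
plate side [ 0.5238 -0.2789] [0.0267 0.189 ] 68.71 0.0974 305
```

```bash
python3 - <<'E'
from h import *
d=np.load('i0.npz'); W=d['tw']
a=np.radians(82); ey=np.array([np.cos(a),np.sin(a)]); ex=np.array([ey[1],-ey[0]]); o=np.array([.5765,-.2996])
w=W[150:210,240:352].reshape(-1,3); w=w[w[:,2]>.006]
y=(w[:,:2]-o)@ey; x=(w[:,:2]-o)@ex
for lo in np.arange(-.06,.32,.01):
    m=(y>=lo)&(y<lo+.01)
    if m.sum()>3:
        h=m&(w[:,2]>.024); print(round(lo,2),m.sum(),'zmed',np.median(w[m,2]).round(4),'zmax',w[m,2].max().round(3),'x', *(np.percentile(x[h],[2,98]).round(3) if h.sum() else []), 'mid z',np.median(w[m&(abs(x)<.03),2]).round(4))
E
python3 -m pendant '[[[0,0,0],-1,87],[[0,0,0],-1,87],[[0,0,0],-1,87],[[0,0,0],-1,87],[[0,0,0],-1,87],[[0,0,0],-1,87],[[0,0,0],-1,87],[[0,0,0],-1,87],[[0,0,0],-1,87],[[0,0,0],-1,87]]'
```

```text
-0.04 5 zmed 0.0067 zmax 0.007 x mid z 0.0067
-0.03 48 zmed 0.0243 zmax 0.03 x -0.043 0.044 mid z 0.0247
-0.02 48 zmed 0.0239 zmax 0.03 x -0.047 0.046 mid z 0.0247
-0.01 66 zmed 0.1097 zmax 0.117 x -0.049 0.036 mid z 0.1109
0.0 219 zmed 0.0611 zmax 0.117 x -0.049 0.047 mid z 0.0761
0.01 112 zmed 0.0305 zmax 0.051 x -0.049 0.049 mid z 0.0305
0.02 115 zmed 0.0304 zmax 0.05 x -0.049 0.049 mid z 0.0296
0.03 112 zmed 0.031 zmax 0.049 x -0.05 0.048 mid z 0.0305
0.04 115 zmed 0.0307 zmax 0.05 x -0.048 0.05 mid z 0.0302
0.05 110 zmed 0.0306 zmax 0.05 x -0.05 0.049 mid z 0.03
0.06 116 zmed 0.0305 zmax 0.045 x -0.049 0.049 mid z 0.03
0.07 112 zmed 0.0305 zmax 0.049 x -0.049 0.048 mid z 0.0302
0.08 112 zmed 0.0306 zmax 0.046 x -0.048 0.049 mid z 0.0294
0.09 110 zmed 0.0299 zmax 0.047 x -0.048 0.049 mid z 0.0296
0.1 116 zmed 0.0306 zmax 0.048 x -0.048 0.05 mid z 0.0302
0.11 114 zmed 0.0298 zmax 0.05 x -0.048 0.048 mid z 0.0295
0.12 110 zmed 0.0301 zmax 0.046 x -0.048 0.05 mid z 0.0297
0.13 114 zmed 0.0305 zmax 0.047 x -0.048 0.049 mid z 0.0304
0.14 114 zmed 0.0302 zmax 0.047 x -0.048 0.05 mid z 
[... 184 characters left out ...]
0.18 94 zmed 0.012 zmax 0.025 x -0.028 0.032 mid z 0.0126
0.19 102 zmed 0.0116 zmax 0.026 x -0.032 0.03 mid z 0.0118
0.2 89 zmed 0.0125 zmax 0.025 x 0.027 0.027 mid z 0.0123
0.21 94 zmed 0.0118 zmax 0.023 x mid z 0.0121
0.22 100 zmed 0.0115 zmax 0.027 x -0.032 -0.032 mid z 0.0113
0.23 98 zmed 0.012 zmax 0.024 x -0.027 -0.027 mid z 0.0121
0.24 96 zmed 0.0115 zmax 0.026 x -0.032 0.032 mid z 0.0108
0.25 95 zmed 0.0117 zmax 0.026 x -0.032 0.024 mid z 0.0118
0.26 117 zmed 0.0239 zmax 0.041 x -0.043 0.05 mid z 0.0233
0.27 79 zmed 0.0355 zmax 0.049 x -0.046 0.05 mid z 0.0362
time_s: 1.1
tool_pos: [0.2895, -0.5817, 0.222]
ee_rot: [-3.141, 0.001, -0.233]
wrist_force: [-0.0, 0.4, -0.8]
opening: 0.0872
```

```bash
python3 -m pendant '[[[0,0,0],-0.9,60],[[0,0,0],-0.9,60],[[0,0,0],-0.87,60],[[0.5,-1,0],0,60],[[0.5,-1,0],0,60],[[0.5,-1,0],0,60],[[0.5,-1,0],0,60],[[0.5,-1,0],0,60],[[0.5,-1,0],0,60],[[0.5,-1,0],0,60]]'
python3 -m pendant '[[[0.5,-1,0.4],0,60],[[0.5,-1,0.5],0,60],[[0.5,-1,0.5],0,60],[[0.2,-1,0.5],0,60],[[0,-0.2,0.5],0,60],[[0,0,0.5],0,60],[[0,0,0],0,60],[[0,0,0],0,60],[[0,0,0],0,60],[[0,0,0],0,60]]'
python3 - <<'E'
from h import *
s=monitor.state(); print(s['tool_pos'].round(4),s['ee_rot'].round(4),s['joint_positions'].round(2),s['wrist_force'])
E
```

```text
time_s: 2.1
tool_pos: [0.3956, -0.3708, 0.2223]
ee_rot: [-3.141, 0.0, -0.003]
wrist_force: [0.8, 0.0, -0.2]
opening: 0.0601
time_s: 3.1
tool_pos: [0.447, -0.2469, 0.1363]
ee_rot: [3.141, -0.001, -0.004]
wrist_force: [0.1, -0.3, 1.1]
opening: 0.0601
[ 0.447  -0.2469  0.1363] [ 3.141e+00 -9.000e-04 -3.900e-03] [ 0.76  0.14 -0.37  1.89  0.06  1.12  0.37] [ 0.13224153 -0.27941711  1.13768951]
```

```bash
python3 -m pendant '[[[-0.07,-0.06,0.4],0,60],[[0,0,0.6],0,60],[[0,0,0.6],0,60],[[0,0,0.6],0,60],[[0,0,0.5],0,60],[[0,0,0.1],0,60],[[0,0,0],0,0],[[0,0,0],0,0],[[0,0,0],0,0],[[0,0,0],0,0]]'
python3 -m pendant '[[[0,0,0],0,0],[[0,0,0],0,0],[[0,0,-0.2],0,0],[[0,0,-0.4],0,0],[[0,0,-0.6],0,0],[[0,0,-0.6],0,0],[[0,0,-0.6],0,0],[[0,0,-0.6],0,0],[[0,0,-0.3],0,0],[[0,0,-0.1],0,0]]'
python3 -m pendant '[[[0,0,0],0,0],[[0,0,0],0,0],[[0,0,0],0,0],[[0,0,0],0,0],[[0,0,0],0,0],[[0,0,0],0,0],[[0,0,0],0,0],[[0,0,0],0,0],[[0,0,0],0,0],[[0,0,0],0,0]]'
python3 - <<'E'
from h import *
for i in range(4): s=monitor.state(); print(s['tool_pos'].round(4),s['wrist_force'].round(2),s['joint_torque'].round(2),s['opening']); get_image('top')
E
```

```text
time_s: 4.1
tool_pos: [0.445, -0.2449, 0.0522]
ee_rot: [3.141, -0.001, -0.003]
wrist_force: [0.6, 0.3, 0.3]
opening: 0.0354
time_s: 5.1
tool_pos: [0.4451, -0.2448, 0.1549]
ee_rot: [3.141, -0.001, -0.003]
wrist_force: [0.1, -0.1, -3.9]
opening: 0.0208
time_s: 6.1
tool_pos: [0.4446, -0.2446, 0.1536]
ee_rot: [-3.142, 0.0, -0.003]
wrist_force: [0.3, -0.3, -4.2]
opening: 0.0213
[ 0.4446 -0.2446  0.1536] [ 0.29 -0.32 -4.24] [ 0.000e+00 -4.666e+01 -1.470e+00 -3.934e+01 -3.000e-02  6.000e-02
  0.000e+00] 0.021335293924939217
[ 0.4446 -0.2446  0.1536] [-0.71 -0.63 -3.49] [ 0.000e+00 -4.666e+01 -1.470e+00 -3.934e+01 -3.000e-02  6.000e-02
  0.000e+00] 0.02103222747156462
[ 0.4446 -0.2446  0.1536] [ 0.4   0.3  -3.25] [-0.000e+00 -4.667e+01 -1.470e+00 -3.934e+01 -3.000e-02  6.000e-02
  0.000e+00] 0.02108561802044199
[ 0.4447 -0.2446  0.1536] [-0.43  0.12 -3.37] [ 0.000e+00 -4.667e+01 -1.470e+00 -3.934e+01 -3.000e-02  6.000e-02
  0.000e+00] 0.021055730337498035
```

Can1 feels full at about 3.6 N, so it goes in the +y slot of the carriage.

```bash
python3 -m pendant '[[[0.3,-0.1,0],0,0],[[0.6,-0.3,0],0,0],[[0.8,-0.4,0],0,0],[[0.8,-0.4,0],0,0],[[0.8,-0.4,0],0,0],[[0.8,-0.4,0],0,0],[[0.6,-0.26,0],0,0],[[0.29,-0.1,0],0,0],[[0,0,0.2],0,0],[[0,0,0.4],0,0]]'
python3 -m pendant '[[[0,0,0.5],0,0],[[0,0,0.5],0,0],[[0,0,0.3],0,0],[[0,0,0.2],0,0],[[0,0,0.1],0,0],[[0,0,0],0,0],[[0,0,0],0,0],[[0,0,0],0,0],[[0,0,0],0,0],[[0,0,0],0,0]]'
python3 - <<'E'
from h import *
s=monitor.state(); print(s['tool_pos'].round(4),s['wrist_force'].round(2),s['opening'])
b=get_image('side'); cv2.imwrite('pics/s1.png',cv2.resize(b['frame'][90:260,170:400,::-1],None,fx=3,fy=3))
E
```

```text
time_s: 7.3
tool_pos: [0.5945, -0.175, 0.1354]
ee_rot: [3.141, -0.001, -0.004]
wrist_force: [-0.3, 0.0, -2.4]
opening: 0.0213
time_s: 8.3
tool_pos: [0.5947, -0.1743, 0.0879]
ee_rot: [3.141, -0.0, -0.003]
wrist_force: [0.6, 0.8, -3.2]
opening: 0.0214
[ 0.5947 -0.1743  0.0879] [ 0.57  0.78 -3.25] 0.021444130707975868
```

View pics/s1.png

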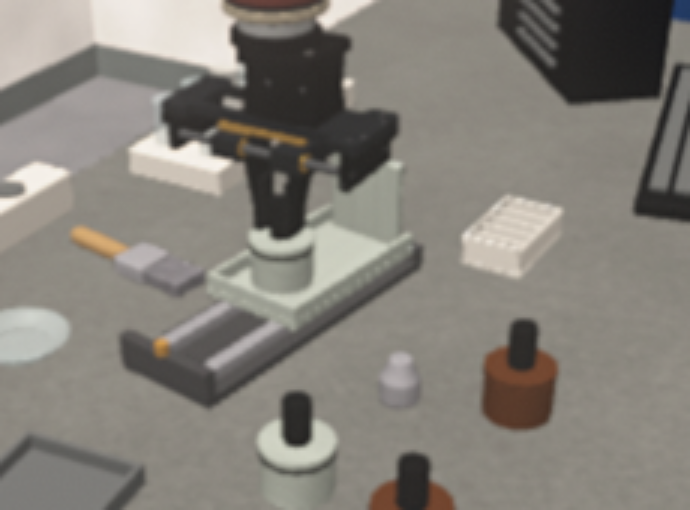

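The crop shows the canister hanging upright just above the carriage's far end, centred across it (crop pixel (283,262)). I'll lower it the last 5 mm and release.

```bash
python3 -m pendant '[[[0,0,0.08],0,0],[[0,0,0.08],0,0],[[0,0,0.03],0,0],[[0,0,0],0,0],[[0,0,0],0,0],[[0,0,0],0,26],[[0,0,0],0,45],[[0,0,0],0,45],[[0,0,0],0,45],[[0,0,0],0,45]]'
python3 -m pendant '[[[0,0,-0.3],0,45],[[0,0,-0.5],0,45],[[0,0,-0.8],0,45],[[-0.4,-1,-0.5],0,45],[[-0.6,-1,-0.3],0,60],[[-0.7,-1,0],0,60],[[-0.7,-1,0],0,60],[[-0.7,-1,0],0,60],[[-0.7,-1,0],0,60],[[-0.7,-0.7,0],0,60]]'
python3 - <<'E'
from h import *
s=monitor.state(); print(s['tool_pos'].round(4),s['wrist_force'].round(2),s['opening'])
a=get_image('side'); W=cloud(a).reshape(-1,3)
m=(np.hypot(W[:,0]-.5942,W[:,1]+.1738)<.05)&(W[:,2]>.095)&(W[:,2]<.13); q=W[m]; print(q.mean(0).round(4),q.max(0),len(q))
E
```

```text
time_s: 9.35
tool_pos: [0.5946, -0.1743, 0.082]
ee_rot: [3.142, -0.0, -0.003]
wrist_force: [-0.3, 0.1, 0.1]
opening: 0.0434
time_s: 10.35
tool_pos: [0.4597, 0.0294, 0.1554]
ee_rot: [3.141, -0.002, -0.002]
wrist_force: [1.4, 0.0, 0.0]
opening: 0.0599
[0.4597 0.0294 0.1554] [1.41 0.02 0.01] 0.059933636927551485
[ 0.5934 -0.1738  0.1067] [ 0.60349816 -0.1648405   0.11239744] 31
```

```bash
python3 -m pendant '[[[-0.15,0,0.4],0,60],[[0,0,0.7],0,60],[[0,0,0.7],0,60],[[0,0,0.7],0,60],[[0,0,0.6],0,60],[[0,0,0.3],0,60],[[0,0,0.05],0,60],[[0,0,0],0,0],[[0,0,0],0,0],[[0,0,0],0,0]]'
python3 -m pendant '[[[0,0,0],0,0],[[0,0,0],0,0],[[0,0,0],0,0],[[0,0,-0.2],0,0],[[0,0,-0.4],0,0],[[0,0,-0.7],0,0],[[0,0,-0.8],0,0],[[0,0,-0.7],0,0],[[0,0,-0.4],0,0],[[0,0,-0.2],0,0]]'
python3 -m pendant '[[[0,0,0],0,0],[[0,0,0],0,0],[[0,0,0],0,0],[[0,0,0],0,0],[[0,0,0],0,0],[[0,0,0],0,0],[[0,0,0],0,0],[[0,0,0],0,0],[[0,0,0],0,0],[[0,0,0],0,0]]'
python3 - <<'E'
from h import *
for i in range(4): s=monitor.state(); print(s['tool_pos'].round(4),s['wrist_force'].round(2),s['opening']); get_image('top')
E
```

```text
time_s: 11.4
tool_pos: [0.4564, 0.0271, 0.0511]
ee_rot: [3.141, -0.001, -0.004]
wrist_force: [0.2, -0.3, -0.8]
opening: 0.0434
time_s: 12.4
tool_pos: [0.4563, 0.0272, 0.1539]
ee_rot: [3.141, -0.002, -0.003]
wrist_force: [0.1, -0.3, -0.8]
opening: 0.0214
time_s: 13.4
tool_pos: [0.4557, 0.0271, 0.1524]
ee_rot: [-3.142, -0.0, -0.003]
wrist_force: [-0.2, -0.9, -1.7]
opening: 0.021
[0.4557 0.0271 0.1524] [-0.24 -0.87 -1.68] 0.02101902141599978
[0.4558 0.0272 0.1524] [-0.83  0.35 -0.75] 0.02128198888802595
[0.4557 0.0271 0.1524] [-0.57  0.23 -1.29] 0.021167263446234378
[0.4557 0.0272 0.1524] [-0.16  0.24 -1.32] 0.021217639260079024
```

Can2 weighs about 1.25 N, so it is empty and goes in the tray's −y slot.

```bash
python3 -m pendant '[[[0.3,-0.2,0],0,0],[[0.6,-0.4,0],0,0],[[0.8,-0.6,0],0,0],[[0.8,-0.6,0],0,0],[[0.8,-0.6,0],0,0],[[0.8,-0.6,0],0,0],[[0.55,-0.4,0],0,0],[[0.28,-0.15,0.1],0,0],[[0,0,0.3],0,0],[[0,0,0.5],0,0]]'
python3 -m pendant '[[[0,0,0.6],0,0],[[0,0,0.6],0,0],[[0,0,0.5],0,0],[[0,0,0.3],0,0],[[0,0,0.1],0,0],[[0,0,0],0,0],[[0,0,0],0,0],[[0,0,0],0,0],[[0,0,0],0,0],[[0,0,0],0,0]]'
python3 - <<'E'
from h import *
s=monitor.state(); print(s['tool_pos'].round(4),s['wrist_force'].round(2),s['opening'])
E
```

```text
time_s: 14.6
tool_pos: [0.604, 0.1328, 0.1248]
ee_rot: [3.141, -0.001, -0.004]
wrist_force: [-0.8, 0.4, -1.0]
opening: 0.0209
time_s: 15.6
tool_pos: [0.6042, 0.1332, 0.0627]
ee_rot: [-3.142, -0.001, -0.003]
wrist_force: [-0.1, 0.3, -1.4]
opening: 0.021
[0.6042 0.1332 0.0627] [-0.14  0.25 -1.43] 0.0210348061453991
```

```bash
python3 -m pendant '[[[0,0,0.08],0,0],[[0,0,0.08],0,0],[[0,0,0.04],0,0],[[0,0,0],0,0],[[0,0,0],0,0],[[0,0,0],0,26],[[0,0,0],0,45],[[0,0,0],0,45],[[0,0,0],0,45],[[0,0,0],0,45]]'
python3 -m pendant '[[[0,0,-0.3],0,45],[[0,0,-0.7],0,45],[[0,0,-0.9],0,45],[[-0.4,-0.2,-0.8],0,45],[[-0.7,-0.4,-0.4],0,60],[[-0.9,-0.4,0],0,60],[[-0.9,-0.4,0],0,60],[[-0.9,-0.4,0],0,60],[[-0.7,-0.3,0],0,60],[[-0.3,-0.04,0],0,60]]'
python3 - <<'E'
from h import *
s=monitor.state(); print(s['tool_pos'].round(4),s['wrist_force'].round(2),s['opening'])
a=get_image('side'); W=cloud(a).reshape(-1,3)
m=(np.hypot(W[:,0]-.604,W[:,1]-.133)<.05)&(W[:,2]>.06)&(W[:,2]<.1); q=W[m]; print(q.mean(0).round(4),q.max(0),len(q))
E
```

```text
time_s: 16.6
tool_pos: [0.6041, 0.1332, 0.0564]
ee_rot: [-3.141, -0.0, -0.003]
wrist_force: [0.5, -0.6, -0.5]
opening: 0.0436
time_s: 17.6
tool_pos: [0.4586, 0.1993, 0.1502]
ee_rot: [3.141, -0.001, -0.001]
wrist_force: [0.6, 0.2, -0.1]
opening: 0.0597
[0.4586 0.1993 0.1502] [ 0.57  0.19 -0.08] 0.0597011904876671
[0.601  0.1393 0.0766] [0.61430705 0.14705884 0.08774093] 146
```

```bash
python3 -m pendant '[[[0,0,0.4],0,60],[[0,0,0.7],0,60],[[0,0,0.7],0,60],[[0,0,0.7],0,60],[[0,0,0.5],0,60],[[0,0,0.22],0,60],[[0,0,0.05],0,60],[[0,0,0],0,0],[[0,0,0],0,0],[[0,0,0],0,0]]'
python3 -m pendant '[[[0,0,0],0,0],[[0,0,0],0,0],[[0,0,0],0,0],[[0,0,-0.2],0,0],[[0,0,-0.4],0,0],[[0,0,-0.7],0,0],[[0,0,-0.8],0,0],[[0,0,-0.7],0,0],[[0,0,-0.4],0,0],[[0,0,-0.2],0,0]]'
python3 -m pendant '[[[0,0,0],0,0],[[0,0,0],0,0],[[0,0,0],0,0],[[0,0,0],0,0],[[0,0,0],0,0],[[0,0,0],0,0],[[0,0,0],0,0],[[0,0,0],0,0],[[0,0,0],0,0],[[0,0,0],0,0]]'
python3 - <<'E'
from h import *
for i in range(4): s=monitor.state(); print(s['tool_pos'].round(4),s['wrist_force'].round(2),s['opening']); get_image('top')
E
```

```text
time_s: 18.65
tool_pos: [0.4608, 0.198, 0.052]
ee_rot: [-3.141, -0.001, -0.003]
wrist_force: [0.0, -0.6, 0.5]
opening: 0.0435
time_s: 19.65
tool_pos: [0.4607, 0.1981, 0.1548]
ee_rot: [-3.141, -0.002, -0.003]
wrist_force: [-0.3, -0.6, -0.9]
opening: 0.0209
time_s: 20.65
tool_pos: [0.4602, 0.1979, 0.1533]
ee_rot: [-3.142, -0.0, -0.003]
wrist_force: [-0.3, 0.7, -1.0]
opening: 0.0217
[0.4602 0.1979 0.1533] [-0.34  0.72 -0.95] 0.021667903413196916
[0.4602 0.1978 0.1533] [ 0.64 -0.21 -0.95] 0.020890792841324446
[0.4602 0.1978 0.1533] [ 0.95  0.12 -0.53] 0.021700763463461583
[0.4602 0.1978 0.1533] [ 0.57  1.55 -0.77] 0.021549710256404498
```

Can3 reads about 0.9 N, so it is empty and goes in the tray's +y slot.

```bash
python3 -m pendant '[[[0.3,0,0],0,0],[[0.6,-0.1,0],0,0],[[0.8,-0.14,0],0,0],[[0.8,-0.1,0],0,0],[[0.8,-0.1,0],0,0],[[0.6,-0.1,0],0,0],[[0.4,-0.1,0],0,0],[[0.18,0,0.1],0,0],[[0,0,0.3],0,0],[[0,0,0.5],0,0]]'
python3 -m pendant '[[[0,0,0.6],0,0],[[0,0,0.6],0,0],[[0,0,0.5],0,0],[[0,0,0.3],0,0],[[0,0,0.1],0,0],[[0,0,0],0,0],[[0,0,0],0,0],[[0,0,0],0,0],[[0,0,0],0,0],[[0,0,0],0,0]]'
python3 - <<'E'
from h import *
s=monitor.state(); print(s['tool_pos'].round(4),s['wrist_force'].round(2),s['opening'])
E
```

```text
time_s: 21.85
tool_pos: [0.5947, 0.2167, 0.1258]
ee_rot: [-3.141, -0.001, -0.003]
wrist_force: [0.6, -0.3, -0.7]
opening: 0.0212
time_s: 22.85
tool_pos: [0.5949, 0.2166, 0.0636]
ee_rot: [-3.141, -0.001, -0.003]
wrist_force: [-0.2, 0.2, -0.9]
opening: 0.0214
[0.5949 0.2166 0.0636] [-0.23  0.19 -0.93] 0.02142448882556629
```

```bash
python3 -m pendant '[[[0,0,0.09],0,0],[[0,0,0.08],0,0],[[0,0,0.04],0,0],[[0,0,0],0,0],[[0,0,0],0,0],[[0,0,0],0,26],[[0,0,0],0,45],[[0,0,0],0,45],[[0,0,0],0,45],[[0,0,0],0,45]]'
python3 -m pendant '[[[0,0,-0.3],0,45],[[0,0,-0.7],0,45],[[0,0,-0.9],0,45],[[0,0.2,-0.9],0,45],[[0,0.5,-0.9],0,45],[[0,0.8,-0.3],0,0],[[0,1,0],0,0],[[0,1,0],0,0],[[0,1,0],0,0],[[0,1,0],0,0]]'
python3 -m pendant '[[[-0.1,1,0],0,0],[[-0.1,1,0],0,0],[[-0.1,1,0],0,0],[[-0.1,1,0],0,0],[[-0.1,1,0],0,0],[[-0.1,1,0],0,0],[[-0.1,1,0],0,0],[[-0.1,1,0],0,0],[[0,1,0],0,0],[[0,1,0],0,0]]'
python3 -m pendant '[[[0,1,0],0,0],[[0,1,0],0,0],[[0,1,0],0,0],[[0,0.6,0],0,0],[[0,0.3,0],0,0],[[0,0,0],0.8,0],[[0,0,0],0.8,0],[[0,0,0],0,0],[[0,0,0],0,0],[[0,0,0],0,0]]'
python3 - <<'E'
from h import *
s=monitor.state(); print(s['tool_pos'].round(4),s['ee_rot'].round(4),s['wrist_force'].round(2),s['opening'],s['joint_positions'].round(2))
a=get_image('top'); W=cloud(a); P=W.reshape(-1,3)
for n,c,z in (('can1',(.594,-.174),.1),('can2',(.604,.133),.07),('can3',(.595,.217),.07)):
    q=P[(np.hypot(P[:,0]-c[0],P[:,1]-c[1])<.04)&(P[:,2]>z)&(P[:,2]<.125)]; print(n,q.mean(0).round(4),len(q))
q=P[(np.hypot(P[:,0]-.5765,P[:,1]+.2996)<.05)&(P[:,2]>.1)&(P[:,2]<.118)];print(cv2.minAreaRect(q[:,:2].astype(np.float32)),len(q))
cv2.imwrite('pics/t2.png',cv2.resize(a['frame'][70:300,140:400,::-1],None,fx=2.5,fy=2.5))
E
```

```text
time_s: 23.85
tool_pos: [0.5947, 0.2166, 0.057]
ee_rot: [-3.142, -0.0, -0.003]
wrist_force: [0.9, 0.3, -0.2]
opening: 0.0433
time_s: 24.85
tool_pos: [0.5941, 0.0505, 0.1779]
ee_rot: [3.142, -0.001, -0.003]
wrist_force: [-0.2, 0.5, 0.2]
opening: 0.0125
time_s: 25.85
tool_pos: [0.5691, -0.2495, 0.1779]
ee_rot: [3.141, -0.001, -0.003]
wrist_force: [0.2, 0.5, 0.1]
opening: 0.0004
time_s: 26.85
tool_pos: [0.569, -0.3646, 0.1771]
ee_rot: [-3.141, -0.0, -0.14]
wrist_force: [1.1, 0.3, 0.3]
opening: 0.0008
[ 0.569  -0.3646  0.1771] [-3.1414e+00 -2.0000e-04 -1.4050e-01] [1.1  0.28 0.35] 0.0007791574038536435 [ 0.79  0.44 -0.39  1.44  0.17  1.3   0.25]
can1 [ 0.5937 -0.1763  0.1088] 44
can2 [0.6027 0.1332 0.0837] 50
can3 [0.5936 0.2162 0.0839] 51
((0.5770636200904846, -0.29988059401512146), (0.010550550185143948, 0.07642592489719391), 81.96366119384766) 106
```

View pics/t2.png

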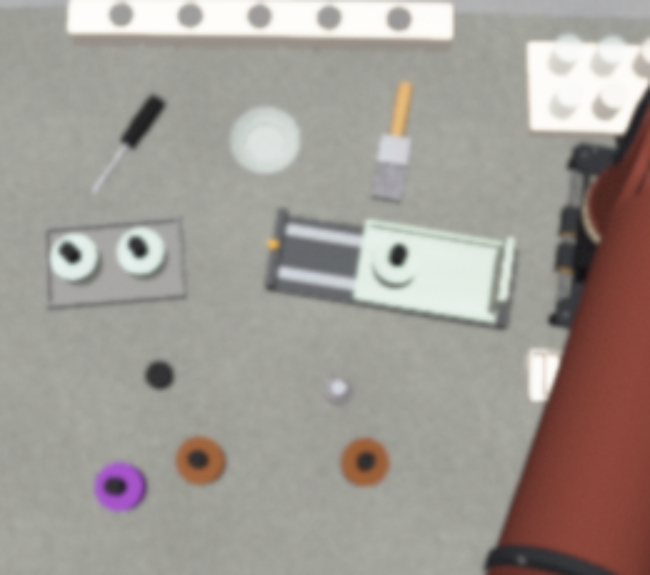

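The crop shows can1 upright on the carriage at (398,258) and both empties upright in the tray at (75,255) and (140,250). The gripper is behind the plate. Next I'll lower it and push.

```bash
python3 -m pendant '[[[0,0,0.4],0,0],[[0,0,0.7],0,0],[[0,0,0.8],0,0],[[0,0,0.8],0,0],[[0,0,0.4],0,0],[[0,-0.3,0.2],0,0],[[0,-0.4,0],0,0],[[0,-0.3,0],0,0],[[0,-0.2,0],0,0],[[0,-0.1,0],0,0]]'
python3 -m pendant '[[[0,-0.1,0],0,0],[[0,-0.1,0],0,0],[[0,-0.1,0],0,0],[[0,-0.1,0],0,0],[[0,-0.1,0],0,0],[[0,-0.1,0],0,0],[[0,-0.1,0],0,0],[[0,-0.1,0],0,0],[[0,-0.1,0],0,0],[[0,-0.1,0],0,0]]'
python3 - <<'E'
from h import *
s=monitor.state(); print(s['tool_pos'].round(4),s['wrist_force'].round(2))
E
```

```text
time_s: 27.9
tool_pos: [0.5752, -0.3256, 0.0791]
ee_rot: [3.141, -0.002, -0.142]
wrist_force: [-0.2, 0.3, -0.8]
opening: 0.0002
time_s: 28.9
tool_pos: [0.5786, -0.2968, 0.078]
ee_rot: [3.142, -0.0, -0.143]
wrist_force: [-0.3, -3.8, 0.1]
opening: 0.0003
[ 0.5786 -0.2968  0.078 ] [-0.26 -3.77  0.07]
```

```bash
python3 -m pendant '[[[0,-0.12,0],0,0],[[0,-0.15,0],0,0],[[0,-0.18,0],0,0],[[0,-0.2,0],0,0],[[0,-0.2,0],0,0],[[0,-0.2,0],0,0],[[0,-0.2,0],0,0],[[0,-0.18,0],0,0],[[0,-0.15,0],0,0],[[0,-0.1,0],0,0]]'
python3 -m pendant '[[[0,-0.1,0],0,0],[[0,-0.08,0],0,0],[[0,-0.06,0],0,0],[[0,-0.05,0],0,0],[[0,-0.05,0],0,0],[[0,-0.05,0],0,0],[[0,-0.05,0],0,0],[[0,-0.05,0],0,0],[[0,-0.05,0],0,0],[[0,-0.05,0],0,0]]'
python3 - <<'E'
from h import *
s=monitor.state(); print(s['tool_pos'].round(4),s['wrist_force'].round(2))
E
```

```text
time_s: 29.9
tool_pos: [0.5859, -0.2465, 0.078]
ee_rot: [-3.141, -0.0, -0.143]
wrist_force: [2.6, -2.6, 0.6]
opening: 0.0005
time_s: 30.9
tool_pos: [0.5883, -0.2295, 0.078]
ee_rot: [3.142, -0.0, -0.143]
wrist_force: [1.5, -2.9, 0.8]
opening: 0.0006
[ 0.5883 -0.2295  0.078 ] [ 1.46 -2.94  0.83]
```

```bash
python3 -m pendant '[[[0,-0.05,0],0,0],[[0,-0.05,0],0,0],[[0,-0.05,0],0,0],[[0,-0.05,0],0,0],[[0,-0.03,0],0,0],[[0,-0.03,0],0,0],[[0,-0.03,0],0,0],[[0,-0.03,0],0,0],[[0,-0.03,0],0,0],[[0,0,0],0,0]]'
python3 - <<'E'
from h import *
s=monitor.state(); print(s['tool_pos'].round(4),s['wrist_force'].round(2))
a=get_image('top'); P=cloud(a).reshape(-1,3)
a_=np.radians(82); ey=np.array([np.cos(a_),np.sin(a_)]); ex=np.array([ey[1],-ey[0]]); o=np.array([.577,-.2999])
y=(P[:,:2]-o)@ey; x=(P[:,:2]-o)@ex
for lo in np.arange(.22,.3,.005):
    m=(y>=lo)&(y<lo+.005)&(abs(x)<.04)&(P[:,2]>.005); print(round(lo,3),np.median(P[m,2]).round(4),m.sum())
E
```

```text
time_s: 31.9
tool_pos: [0.5895, -0.2208, 0.078]
ee_rot: [3.14, -0.0, -0.144]
wrist_force: [1.5, -6.6, 0.4]
opening: 0.0003
[ 0.5895 -0.2208  0.078 ] [ 1.54 -6.57  0.36]
0.22 0.0741 45
0.225 0.0754 37
0.23 0.0723 41
0.235 0.0715 38
0.24 0.0697 42
0.245 0.0328 34
0.25 0.03 34
0.255 0.0309 51
0.26 0.0444 35
0.265 0.0347 38
0.27 0.0349 43
0.275 0.0362 21
0.28 nan 0
0.285 0.005 1
0.29 nan 0
0.295 0.0066 1
  return _methods._mean(a, axis=axis, dtype=dtype,
  ret = ret.dtype.type(ret / rcount)
```

```bash
python3 -m pendant '[[[0,-0.03,0],0,0],[[0,-0.03,0],0,0],[[0,-0.03,0],0,0],[[0,-0.03,0],0,0],[[0,0,0],0,0],[[0,0,0],0,0],[[0,0,0],0,0],[[0,0,0],0,0],[[0,0,0],0,0],[[0,0,0],0,0]]'
python3 - <<'E'
from h import *
s=monitor.state(); print(s['tool_pos'].round(4),s['wrist_force'].round(2))
E
```

```text
time_s: 32.95
tool_pos: [0.5895, -0.2208, 0.0781]
ee_rot: [3.137, -0.001, -0.147]
wrist_force: [1.7, -15.4, -0.3]
opening: 0.0006
[ 0.5895 -0.2208  0.0781] [  1.67 -15.43  -0.28]
```

The tool didn't move any further while the force rose to 15 N, so the carriage is against the stop. I'll back off, go up and check.

```bash
python3 -m pendant '[[[0,0.05,0],0,0],[[0,0.1,0],0,0],[[0,0.2,0],0,0],[[0,0.4,0],0,0],[[0,0.6,0],0,0],[[0,0.8,0],0,0],[[0,0.8,0],0,0],[[0,0.6,-0.3],0,0],[[0,0.5,-0.8],0,0],[[0,0.5,-0.8],0,0]]'
python3 -m pendant '[[[0,1,-0.8],0,0],[[0,1,-0.8],0,0],[[0,1,-0.5],0,0],[[0,1,0],0,0],[[0,0.5,0],0,0],[[0,0,0],0,0],[[0,0,0],0,0],[[0,0,0],0,0],[[0,0,0],0,0],[[0,0,0],0,0]]'
python3 - <<'E'
from h import *
s=monitor.state(); print(s['tool_pos'].round(4),s['wrist_force'].round(2))
a=get_image('top'); P=cloud(a).reshape(-1,3)
q=P[(abs(P[:,0]-.59)<.06)&(abs(P[:,1]+.2)<.03)&(P[:,2]>.1)&(P[:,2]<.118)];print('plate',cv2.minAreaRect(q[:,:2].astype(np.float32)),len(q))
q=P[(abs(P[:,0]-.6)<.05)&(abs(P[:,1]+.08)<.06)&(P[:,2]>.095)&(P[:,2]<.13)];print('can1',q.mean(0).round(4),len(q))
b=get_image('side')
f=np.vstack([cv2.resize(a['frame'][80:280,140:400],(520,400)),cv2.resize(b['frame'],(520,390))[190:390]])
cv2.imwrite('pics/end.png',f[...,::-1])
cv2.imwrite('pics/end.png',np.hstack([cv2.resize(a['frame'][120:270,140:400],(400,231)),cv2.resize(b['frame'],(400,300))[:231]])[...,::-1])
cv2.imwrite('pics/end.png',np.vstack([cv2.resize(a['frame'][140:240,140:360],(660,300)),cv2.resize(b['frame'][120:320,100:400],(450,300))[:, :].copy() if 0 else cv2.copyMakeBorder(cv2.resize(b['frame'][120:320,100:400],(450,300)),0,0,0,210,cv2.BORDER_CONSTANT)])[...,::-1])
E
```

```text
time_s: 33.95
tool_pos: [0.5695, -0.3528, 0.1349]
ee_rot: [-3.141, 0.002, -0.144]
wrist_force: [0.9, 0.1, 1.1]
opening: 0.0004
time_s: 34.95
tool_pos: [0.5521, -0.4833, 0.1982]
ee_rot: [-3.141, -0.0, -0.141]
wrist_force: [0.6, 0.7, 0.2]
opening: 0.0004
[ 0.5521 -0.4833  0.1982] [0.56 0.66 0.16]
plate ((0.5911648273468018, -0.20268535614013672), (0.010174262337386608, 0.076252780854702), 81.39659118652344) 95
can1 [ 0.6072 -0.0812  0.1088] 52
```

View pics/end.png

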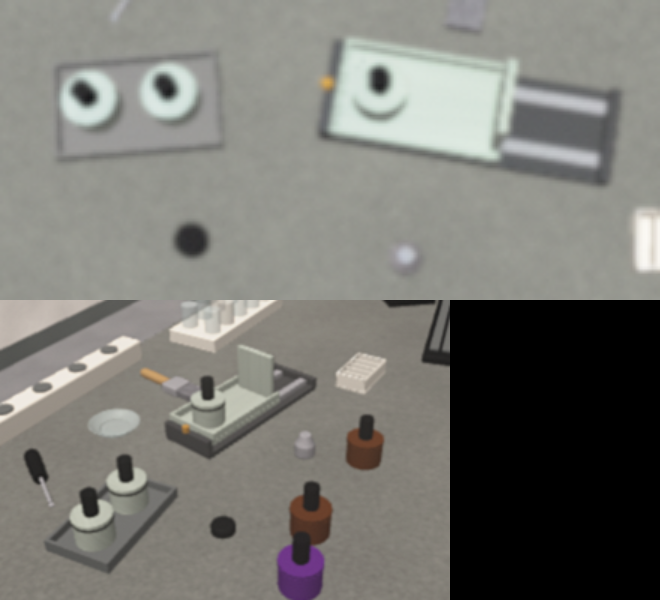

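The last picture shows the carriage against the stop block at (335,90), can1 upright on it, both empties upright in the tray, and the other items undisturbed. The gripper is clear, so I'm handing in.

```bash
python3 -c "
from workcell import ticket,monitor
print(ticket.finish_job(), monitor.state()['time_s'])"
```

```text
the job is handed in; nothing more can be done
the job is handed in; nothing more can be done
```

I sorted the three canisters, pushed the carriage home against its stop, and handed the job in after about 35 s of the 70 s allowed. No verdict was reported.

- **Weighing:** can1 pulled about 3.6 N when lifted, so it is full and went on the carriage. Can2 (about 1.25 N) and can3 (about 0.9 N) are empty and went in the grey tray. The force readings scattered by about 0.5 N or more, but the gap between full and empty was much larger than that.
- **Carriage:** the plate moved 98 mm. At the end the tool stayed still while the push force rose to 15 N. The last pictures show no gap at the stop.
- **Final checks:** all three canisters stand upright, and the other items look undisturbed. The gripper is well clear, and none of my checks failed or disagreed.

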